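# Bring the marked spot of an instrument box under the bench drill

### The arm

A 6-joint arm with a two-finger parallel gripper is mounted at the origin on the work surface. World frame = base frame: x ahead of the robot, y to its left, z up, the work surface at z = 0. Lengths are in m, angles in rad, forces in N, time in s.
With the tool pointing down it reaches from about 0.325 to 0.925 m from the base axis. Payload 3.1 kg.
Tool frame: the origin (TCP) lies midway between the tips of the shut fingers; the grasp point (between the pads) lies 19 mm behind it (manip.pinch_z is the z of the grasp point in the tool frame, in m); z points along the fingers, y is the line along which they close (so a half turn about z gives the same grasp; the last joint's range is limited). The gripper opens to 85 mm and grips with 20 to 120 N. Pads are 22 mm wide; open, the fingers measure 114 mm over their backs; the gripper's body (76 mm by 85 mm) begins 54 mm behind the grasp point. The pads swing forward as they close: fully open they stand 13 mm farther back than shut.
Start: joints at [-1.268, 0.217, 1.613, -0, 1.311, -0.112], TCP at [0.252, -0.572, 0.231] pointing down, gripper open.
Joint ranges: [-2.75, 2.75], [-0.78, 2.1], [0.31, 2.55], [-1.13, 4.27], [0.13, 2.63], [-2.58, 2.58]. Speed limits (rad/s): [2.79, 2.79, 3.14, 3.14, 3.14, 3.14].

### API

Orientations are given as a unit quaternion [w, x, y, z].
In Python, from plant import manip, imaging gives the robot as it stands. Calls block until the motion is done:
- manip.move_ptp(position, orientation): joint-space move of the TCP to a pose.
- manip.line_to(position, orientation=None, vel=0.15, threshold=None): straight line of the TCP; orientation=None keeps the orientation; vel is the mean speed in m/s. With threshold (N) it stops when the force on the tool has changed by that much, and returns True; else False.
- manip.set_joints(angles): joint-space move.
- manip.grip(opening, squeeze=None): finger opening in m; squeeze is the grip in N (None keeps the last); returns when the fingers have stopped.
- manip.dwell(seconds).
- manip.solve_ik(position, orientation): joint angles nearest the present ones, or None.
- imaging.camera(name): name is "scene" or "side" or "wrist"; returns a dict with "pixels" (420x560x3 uint8, red, green, blue), "depth" (420x560 float32, m along the optical axis (not along the pixel's ray), 0 where there is no reading), "mtx" (3x3 intrinsics, pixels), "D" ([k1, k2, p1, p2, k3] as OpenCV has them; the pictures are not rectified), "rvec" (rotation vector, rad) and "tvec" (3), from world to camera coordinates, as OpenCV has them. Camera axes: x right, y down, z forward; pixel columns grow to the right and rows downward; lengths in m; the calibration is good to about 2 mm. A picture is of the moment at which its call begins.
A pose or a line that the arm cannot do raises manip.PlanningError and nothing moves.
- manip.hand_in(): hands the job in; it is judged then, once.
Readings, each from a call of its own:
- manip.get_time(): time.
- manip.get_joint_positions(): joint angles.
- manip.get_joint_velocities(): joint speeds.
- manip.get_joint_efforts(): joint torques, N m.
- manip.get_tcp_pos(): TCP position.
- manip.get_tool_rot(): TCP orientation.
- manip.get_ft_force(): force on the tool from outside, world axes, zero at the start.
- manip.get_wrist_torque(): the same for the moment, N m.
- manip.get_width(): finger opening in m.
- manip.get_finger_force(): force on a finger pad.
Only numpy, scipy, OpenCV 4.12 (cv2) and the standard library are available. Lean on these libraries where they do the work, as an engineer would, in place of code of your own. Each camera call takes 0.05 s, during which the arm holds its last target. There are 200 camera calls.

### The job

Get the instrument box ready for drilling: keep it flat on the bench and slide it in under the drill's belt cover until the bit points into the small scribed ring with the cross on its lid, then let go and back away. Do not bump the drill, and leave the solder spool, the bottle and the screwdriver where they are.

Things in the scene. Friction and masses are not known exactly. Their poses are not given: they have to be found in the camera images.
- box: Loose grey plastic instrument box with bare aluminium lid, about 0.4 kg: 130 mm long (x), 56 mm wide (y), 46 mm high. Origin at centre of underside, z up. Its +x end bears the scribed mark and starts pointing roughly towards the drill, to the robot's left; two plain dark holes (x -12, y +-13 mm) lie nearer its -x end, where it can be gripped across its 56 mm width.
- mark (a point): Centre of the scribed mark on top of the lid: a thin dark ring, 12 mm inside diameter, with a cross through it (arms 26 mm long). In the box frame it lies at x = +35 mm, y = +8 mm, z = 46 mm.
- drill: Small bench drill bolted to the bench. Origin on the bench straight below the bit, z up, x from the bit towards its column. Chuck 36 mm across, height 95 to 140 mm; collar 60 mm across, 140 to 175 mm; feed handle with 3 spokes at x 100, y -70 to -50 mm, height 97 to 213 mm; column 36 mm thick at x 170 mm on a round foot of 55 mm radius; motor of 42 mm radius at x 235 mm, from 75 mm up.
- bit_tip (a point): Point of the vertical drill bit (7 mm thick, 56 to 95 mm above the bench), straight above the drill's origin; 10 mm above the box's lid. Fixed.
- cover (a point): Centre of the belt cover's round nose, at its underside, on the bit axis, 175 mm above the bench. The grey cover, 175 to 240 mm high, has a nose of 95 mm radius, then is 150 mm wide back to drill x = 230 mm; a black cap 40 mm across marks the bit axis on top. It overhangs the work: an upright gripper does not fit, one leaning back 35 to 45 degrees away from the nose (to the robot's right) does.
- spool: Bystander: solder spool standing on a flange, 62 mm diameter, 46 mm high, origin under its centre.
- flask: Bystander: white plastic bottle with black cap, 56 mm diameter, 130 mm high, upright, origin under its centre.
- driver: Bystander: screwdriver lying on the bench, 180 mm long along its x axis.
Mind the look-alikes: they are no part of the job. Of the things that look like the box, the largest one is meant.

How it is judged:
At the end, for the whole second after the job is handed in: The centre of the scribed ring is within 6 mm (horizontally) of the bit's axis, the bit pointing into the ring; the box lies flat on the bench (underside within 4 mm, tilt under 0.05 rad), released and at rest (horizontal distance between mark and bit_tip below 0.006 m and height (world z) of box below 0.004 m and angle between box's own z axis and vertical below 0.05 rad and linear speed of box below 0.01 m/s); the robot touches nothing.
It fails at once if the box is lifted more than 15 mm off the bench (height (world z) of box above 0.015 m).
It fails at once if the box is knocked against the drill (over 3 N) (contact force between box and drill above 3 N).
It fails at once if the robot bumps the drill (over 8 N) (contact force between any of the arm, the fingers and drill above 8 N).
It fails at once if the spool, the bottle or the screwdriver is moved more than 20 mm (distance of any of spool, flask, driver from where it was at the start of the episode above 0.02 m).
It also fails if it takes over 51 s, if anything falls off the work surface, if the arm or the gripper's body presses on something with over 40 N, if the wrist force passes 120 N, or if a joint passes its speed limit or range.

## Working session

There is one attempt and no reset: what is moved stays moved. The work goes in short steps, each a Python script; the robot and the scene stay as the last script left them, time stands still between calls to the robot, and variables do not carry over. Pictures are saved under pics/ and viewed, at most 10 in all, crops included, and the job is handed in when it is done.

```bash
ls; mkdir -p pics; cat > h.py <<'E'
import numpy as np, cv2
from plant import manip, imaging
def cam(n): return imaging.camera(n)
def save(c,f,crop=None,s=1):
    p=c["pixels"]
    if crop: p=p[crop[1]:crop[3],crop[0]:crop[2]]
    p=cv2.resize(p,None,fx=s,fy=s,interpolation=cv2.INTER_CUBIC)
    cv2.imwrite("pics/"+f,p[:,:,::-1])
def ray(c,uv,z):
    uv=np.array(uv,float).reshape(-1,1,2)
    n=cv2.undistortPoints(uv,c["mtx"],c["D"])[:,0]
    R=cv2.Rodrigues(np.array(c["rvec"],float))[0];t=np.array(c["tvec"],float).ravel()
    o=-R.T@t; d=np.c_[n,np.ones(len(n))]@R
    return o+d*((z-o[2])/d[:,2])[:,None]
def dep(c,uv):
    out=[]
    R=cv2.Rodrigues(np.array(c["rvec"],float))[0];t=np.array(c["tvec"],float).ravel()
    n=cv2.undistortPoints(np.array(uv,float).reshape(-1,1,2),c["mtx"],c["D"])[:,0]
    for (u,v),q in zip(uv,n):
        z=c["depth"][int(round(v)),int(round(u))]
        out.append(R.T@(np.array([q[0]*z,q[1]*z,z])-t))
    return np.array(out)
def proj(c,P):
    return cv2.projectPoints(np.array(P,float).reshape(-1,1,3),np.array(c["rvec"],float),np.array(c["tvec"],float),c["mtx"],c["D"])[0][:,0]
E
python3 - <<'E'
from h import *
for n in("scene","side","wrist"):
    c=cam(n); save(c,n+"0.png")
    R=cv2.Rodrigues(np.array(c["rvec"],float))[0]
    print(n,-R.T@np.array(c["tvec"]).ravel(),R[2],c["mtx"][0][0])
a=[cv2.imread(f"pics/{n}0.png") for n in("scene","side")]
print(manip.get_tool_rot())
E
```

```text
pics
scene [ 1.68835743 -0.31312644  0.82427035] [-0.82685473  0.21829711 -0.51832193] 534.3441070669694
side [ 0.46755992 -1.21192666  0.83427149] [ 0.06759795  0.86503571 -0.49713553] 512.470505796277
wrist [ 0.31284482 -0.54573503  0.3728888 ] [-0.23748026 -0.10112159 -0.96611467] 328.91897376891995
[-9.37427090e-04  9.78572545e-01  2.05900181e-01 -1.00231319e-04]
```

View pics/scene0.png

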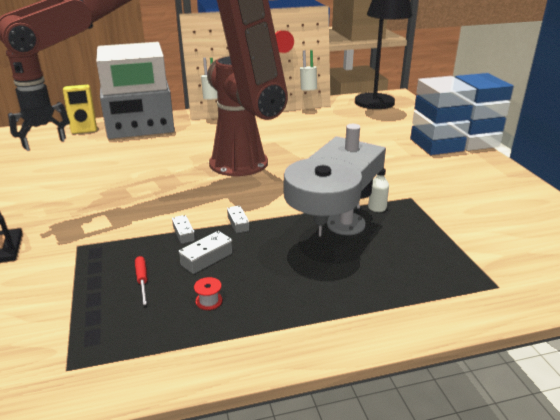

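View pics/side0.png

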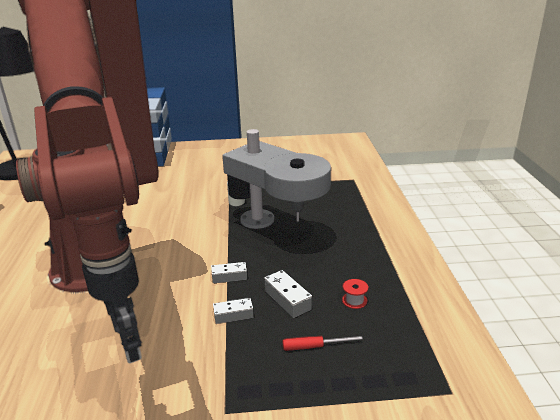

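Scene view: the candidate boxes are at (183,228), (238,218) and (206,250). In the side view they are at (228,272), (233,310) and (288,292). The one at scene (206,250) / side (288,292) looks largest. The cap is at scene (323,170) / side (297,163), the bit at scene (320,232) / side (297,217), the spool at side (355,293), and the driver at side (320,343). Next I'll enlarge the boxes and measure them.

```bash
python3 - <<'E'
from h import *
cs={n:cam(n) for n in("scene","side")}
a=cs["side"]["pixels"][255:330,205:320]; b=cs["scene"]["pixels"][200:275,165:255]
a=cv2.resize(a,None,fx=4.3,fy=4.3,interpolation=cv2.INTER_CUBIC);b=cv2.resize(b,(int(90*4.3),a.shape[0]),interpolation=cv2.INTER_CUBIC)[:, :300]
cv2.imwrite("pics/crop.png",np.hstack([a,b])[:,:,::-1])
for n,c in cs.items():
    p=c["pixels"].astype(int); hsv=cv2.cvtColor(c["pixels"],cv2.COLOR_RGB2HSV)
    m=((hsv[...,1]<40)&(hsv[...,2]>170)).astype(np.uint8)
    x0,y0,x1,y1=(160,200,260,280) if n=="scene" else (205,255,320,330)
    k=np.zeros_like(m);k[y0:y1,x0:x1]=m[y0:y1,x0:x1]; k=cv2.morphologyEx(k,cv2.MORPH_CLOSE,np.ones((5,5)))
    for q in cv2.findContours(k,0,2)[0]:
        if cv2.contourArea(q)<60: continue
        w=ray(c,q[:,0],0.046)[:,:2]; r=cv2.minAreaRect((w*1000).astype(np.float32)); print(n,q[:,0].mean(0),r)
    # black cap
    capbox=(310,160,336,182) if n=="scene" else (285,154,311,174)
    x0,y0,x1,y1=capbox; d=(hsv[y0:y1,x0:x1,2]<60); v,u=np.nonzero(d); uv=(u.mean()+x0,v.mean()+y0)
    print(n,"cap",uv,d.sum(),[ray(c,uv,z)[0].round(4) for z in(.24,.25,.26)],dep(c,[uv]))
A,B=cs["scene"],cs["side"]
# points by depth
print("column/motor tops",dep(A,[(352,130),(352,140),(378,180)]), dep(B,[(253,135),(257,190)]))
print("spool",dep(A,[(208,287)]),dep(B,[(355,287)]),"drv",dep(B,[(290,344),(355,339)]),"bit",dep(B,[(298,216)]))
E
```

```text
scene [205.34042553 244.88297872] ((548.0148315429688, -196.40362548828125), (58.9937744140625, 132.5155487060547), 29.82181739807129)
scene [183.1025641  224.66666667] ((431.6000061035156, -242.69541931152344), (96.41560363769531, 40.73537826538086), 6.945282459259033)
scene [236.21212121 214.36363636] ((420.3168029785156, -86.7097396850586), (95.87480926513672, 40.81875228881836), 3.978004217147827)
scene cap (np.float64(322.5833333333333), np.float64(170.76666666666668)) 120 [array([0.5918, 0.0978, 0.24  ]), array([0.6105, 0.0908, 0.25  ]), array([0.6293, 0.0837, 0.26  ])] [[0.61906561 0.08758096 0.25455142]]
side [234.54545455 305.45454545] ((409.070556640625, -257.0697021484375), (90.7600326538086, 41.5035400390625), 5.636807441711426)
side [286.53191489 285.78723404] ((545.4196166992188, -197.78652954101562), (55.69646453857422, 133.94723510742188), 29.126304626464844)
side [227.09090909 268.18181818] ((398.12353515625, -101.55760192871094), (90.36011505126953, 42.47917938232422), 4.268467426300049)
side cap (np.float64(296.65765765765764), np.float64(163.03603603603602)) 111 [array([0.6033, 0.1103, 0.24  ]), array([0.601 , 0.0881, 0.25  ]), array([0.5987, 0.0658, 0.26  ])] [[0.59945558 0.07330597 0.2566298 ]]
column/motor tops [[0.49921213 0.20754375 0.29724595]
 [0.50296318 0.20798725 0.27107123]
 [0.4300711  0.33135226 0.10074238]] [[0.48561393 0.20134673 0.29563098]
 [0.48872179 0.19796481 0.11733497]]
spool [[ 0.71600691 -0.2158467   0.04367357]] [[ 0.71047908 -0.2237692   0.04894481]] drv [[ 0.53461509 -0.37628149  0.02416509]
 [ 0.68330508 -0.3642263   0.01209894]] bit [[0.60353519 0.08946413 0.0790267 ]]
```

View pics/crop.png

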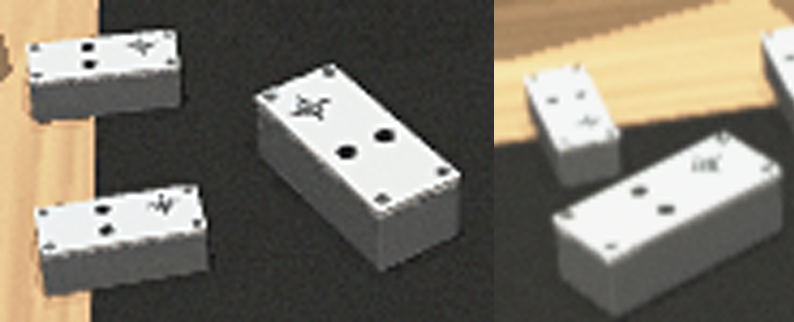

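The crop confirms three look-alikes. The large one (side crop centre (355,160)) has a lid of 57 x 133 mm, while the two small ones measure about 92 x 41 mm, so the large one is meant. Its mark is at crop (310,107), which is side pixel (277,280), at the far end. Next I'll refine the bit axis and mark, then check reachability.

```bash
cat >> h.py <<'E'
from scipy.spatial.transform import Rotation as Rot
def quat(psi,th,s=1):
    z=np.array([np.sin(th)*np.cos(psi),np.sin(th)*np.sin(psi),-np.cos(th)]); y=s*np.array([-np.sin(psi),np.cos(psi),0])
    q=Rot.from_matrix(np.c_[np.cross(y,z),y,z]).as_quat(); return q[[3,0,1,2]],z
def tcp(grasp,psi,th,s=1,back=0):
    q,z=quat(psi,th,s); return np.array(grasp)-z*(manip.pinch_z+back),q
def bitaxis(cs,wins):
    L=[]
    for n,c in cs.items():
        x0,y0,x1,y1=wins[n]; g=cv2.cvtColor(c["pixels"],cv2.COLOR_RGB2GRAY)[y0:y1,x0:x1].astype(float)
        w=np.clip(g-np.median(g)-25,0,None); v,u=np.mgrid[y0:y1,x0:x1]; uv=((w*u).sum()/w.sum(),(w*v).sum()/w.sum())
        P=ray(c,[uv],0.075)[0]; Q=ray(c,[uv],0.2)[0]; d=(Q-P)[:2]; L.append((P[:2],d)); print(n,uv,P.round(4))
    s=np.linalg.solve(np.c_[L[0][1],-L[1][1]],L[1][0]-L[0][0]); X=L[0][0]+s[0]*L[0][1]; print("heights",.075+.125*s); return X
E
python3 - <<'E'
from h import *
cs={n:cam(n) for n in("scene","side")}
print("bit",bitaxis(cs,{"scene":(313,225,328,238),"side":(290,211,305,221)}))
print("mark",ray(cs["side"],[(277.1,279.9)],.046), "scene",ray(cs["scene"],[(165+(708-494)/4.3,200+163/4.3)],.046))
print("pz",manip.pinch_z)
for s in(1,-1):
  for th in(35,40,45):
    out=[]
    psi=np.radians(119.5);ex=np.array([np.cos(psi),np.sin(psi),0]);g=np.array([.5467,-.197,.032])-.045*ex
    for gg,ps,b in((g,119.5,.1),(g,119.5,0)):
        q=manip.solve_ik(*tcp(gg,np.radians(ps),np.radians(th),s,b)); out.append(None if q is None else np.round(q,2))
    for ps in(119.5,110,100,90,80):
        p=np.radians(ps); R=np.array([[np.cos(p),-np.sin(p)],[np.sin(p),np.cos(p)]])
        gf=np.r_[np.array([.602,.096])-R@np.array([.08,.008]),.032]
        q=manip.solve_ik(*tcp(gf,p,np.radians(th),s)); out.append(None if q is None else (ps,np.round(q,2)))
    print(s,th,out)
E
```

```text
scene (np.float64(319.73942307692306), np.float64(230.28269230769232)) [0.6025 0.0936 0.075 ]
side (np.float64(297.4468085106383), np.float64(216.1968085106383)) [0.6025 0.0954 0.075 ]
heights [0.07488441 0.07603894]
bit [0.6023234  0.09365394]
mark [[ 0.52185941 -0.16910963  0.046     ]] scene [[ 0.52232671 -0.16757502  0.046     ]]
pz -0.0187
1 35 [array([-0.65,  0.75,  1.22,  0.23,  1.73,  1.95]), array([-0.62,  0.77,  1.38,  0.24,  1.56,  1.93]), (119.5, array([-0.25,  0.74,  1.42,  0.43,  1.44,  2.22])), (110, array([-0.29,  0.69,  1.52,  0.49,  1.36,  2.3 ])), (100, array([-0.32,  0.63,  1.62,  0.56,  1.27,  2.37])), (90, array([-0.35,  0.56,  1.72,  0.62,  1.17,  2.45])), (80, array([-0.37,  0.5 ,  1.83,  0.7 ,  1.07,  2.52]))]
1 40 [array([-0.66,  0.82,  1.15,  0.26,  1.82,  1.94]), array([-0.63,  0.82,  1.33,  0.27,  1.65,  1.92]), (119.5, array([-0.27,  0.78,  1.39,  0.47,  1.51,  2.2 ])), (110, array([-0.31,  0.73,  1.49,  0.54,  1.43,  2.27])), (100, array([-0.35,  0.66,  1.6 ,  0.61,  1.33,  2.33])), (90, array([-0.38,  0.6 ,  1.71,  0.69,  1.23,  2.39])), (80, array([-0
[... 937 characters left out ...]
5, -1.22]), (119.5, array([-0.27,  0.78,  1.39,  0.47,  1.51, -0.94])), (110, array([-0.31,  0.73,  1.49,  0.54,  1.43, -0.88])), (100, array([-0.35,  0.66,  1.6 ,  0.61,  1.33, -0.81])), (90, array([-0.38,  0.6 ,  1.71,  0.69,  1.23, -0.75])), (80, array([-0.4 ,  0.53,  1.82,  0.77,  1.12, -0.69]))]
-1 45 [array([-0.68,  0.9 ,  1.07,  0.28,  1.91, -1.2 ]), array([-0.64,  0.87,  1.28,  0.29,  1.73, -1.22]), (119.5, array([-0.28,  0.83,  1.35,  0.52,  1.59, -0.96])), (110, array([-0.33,  0.77,  1.45,  0.59,  1.49, -0.9 ])), (100, array([-0.37,  0.7 ,  1.57,  0.66,  1.39, -0.85])), (90, array([-0.41,  0.63,  1.69,  0.74,  1.29, -0.8 ])), (80, array([-0.43,  0.56,  1.81,  0.83,  1.18, -0.76]))]
```

```bash
python3 - <<'E'
from h import *
psi=np.radians(119.5);th=np.radians(40);ex=np.array([np.cos(psi),np.sin(psi),0])
g=np.array([.5466,-.1965,.032])-.045*ex
manip.grip(.085)
manip.move_ptp(*tcp(g,psi,th,1,.15))
print(manip.get_time(),manip.line_to(*tcp(g,psi,th,1,0),vel=.08,threshold=8),manip.get_tcp_pos(),tcp(g,psi,th)[0])
manip.grip(.04,30)
print(manip.get_width(),manip.get_finger_force(),manip.get_ft_force(),manip.get_time())
a=cam("side");b=cam("scene")
x=np.hstack([cv2.resize(a["pixels"][190:320,200:330],(400,400)),cv2.resize(b["pixels"][180:310,150:280],(400,400))]);cv2.imwrite("pics/grip.png",x[:,:,::-1])
E
```

```text
2.3583 False [ 0.56323866 -0.22559819  0.01805999] [ 0.56284007 -0.22520422  0.01767497]
0.05558641293127124 33.7383534014225 [ 0.0642147  -1.75661396  2.32997587] 4.7583
```

View pics/grip.png

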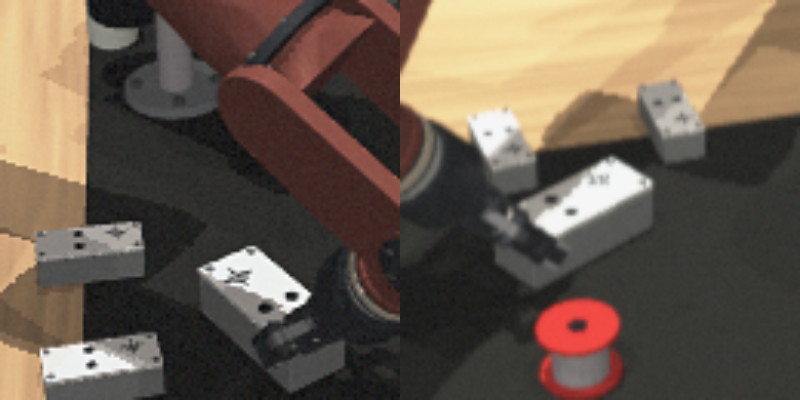

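Gripped flat: the mark is still at side (277,280) and scene (215,238), and the spool is clear. Now I slide it, rotating to a yaw of 100°.

```bash
cat >> h.py <<'E'
def slide(mark,dpsi,target,psi,th,vel):
    t=manip.get_tcp_pos(); r=np.array(mark)-t[:2]; c,s=np.cos(dpsi),np.sin(dpsi)
    p=np.r_[np.array(target)-np.array([[c,-s],[s,c]])@r,t[2]]
    print(manip.line_to(p,quat(psi+dpsi,th,1)[0],vel=vel,threshold=15),p,manip.get_tcp_pos(),manip.get_ft_force(),manip.get_time())
E
python3 - <<'E'
from h import *
slide((.522,-.1685),np.radians(-19.5),(.6023,.0940),np.radians(119.5),np.radians(40),.05)
a=cam("side");b=cam("scene")
print(proj(a,[[.6023,.094,.046]]),proj(b,[[.6023,.094,.046]]))
x=np.hstack([cv2.resize(a["pixels"][180:260,255:335],(400,400),interpolation=2),cv2.resize(b["pixels"][195:275,280:360],(400,400),interpolation=2)]);cv2.imwrite("pics/slid.png",x[:,:,::-1])
E
```

```text
False [0.62166033 0.02634121 0.01805206] [0.62163431 0.02657467 0.01805154] [-1.39374253 -4.61419535  4.1799181 ] 10.175
[[297.50962901 224.84760695]] [[319.42874759 239.5753146 ]]
```

View pics/slid.png

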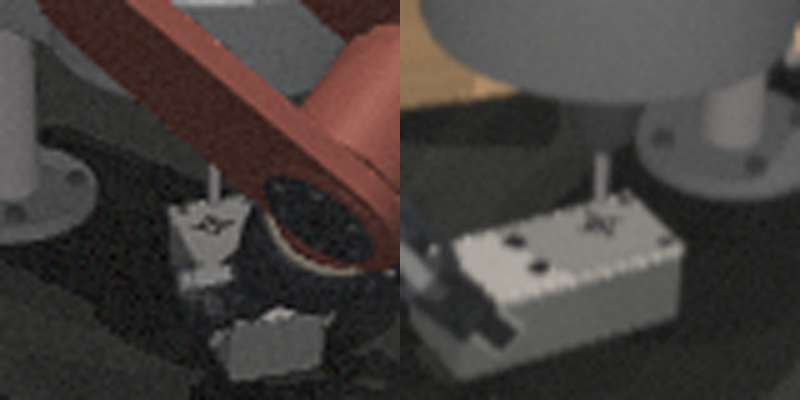

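The mark is at about side (296.6,224.6) and scene (319.6,239.4), almost on the predicted bit axis at (297.5,224.8) and (319.4,239.6). I'll quantify the offset with dark-pixel centroids.

```bash
python3 - <<'E'
from h import *
B=np.array([.6023,.0940])
for n in("side","scene"):
    acc=0
    for i in range(6):
        c=cam(n); acc=acc+cv2.cvtColor(c["pixels"],cv2.COLOR_RGB2GRAY).astype(float)
    g=acc/6; u0,v0=(297,225) if n=="side" else (319.5,239.5)
    x0,y0,x1,y1=int(u0-5),int(v0-4),int(u0+7),int(v0+5)
    p=g[y0:y1,x0:x1]; w=np.clip(np.percentile(p,70)-p-15,0,None)
    print(np.round(p).astype(int))
    v,u=np.mgrid[y0:y1,x0:x1]; uv=((w*u).sum()/w.sum(),(w*v).sum()/w.sum())
    print(n,uv,(ray(c,[uv],.046)[0,:2]-B)*1000)
E
```

```text
[[ 91 124 119 120 116 107 106 116 116 118 120 119]
 [ 84 120 119 120 118 120 120 118 116 116 117 117]
 [118 118 119 115  66  71  98 120 119 118 119 117]
 [118 118 116  71  89  44  68  70  68  74 116  95]
 [112  89  64  41  77 118  65  70  94 118 118  88]
 [117 115 118 118  91  88  53 118 118 119 114  51]
 [128 115 115 117 118 119 116 117 116 118 115  28]
 [108 115 115 115 116 118 117 116 115 115  95  24]
 [ 91 124 115 114 114 116 117 115 117 117  96  27]]
side (np.float64(298.8157711095604), np.float64(225.4433007676204)) [ 3.49391348 -3.89715758]
[[ 38  46  58  72 104 115 116 121 140 116  84  89]
 [ 76 102 106 100 123 126 127 132 135 126 116 120]
 [116 128 128 101 107 118 130 132 132 132 132 134]
 [132 134 131 101  86  95 106 110 105 111 121 131]
 [133 132 128  91  80  73  78 106  89 114 124 133]
 [133 122 110  76  76  88  73  94 101 128 133 134]
 [132 124 117 110 109 110 108  88  99 128 133 134]
 [133 132 133 132 131 126 128 116 117 132 133 134]
 [132 133 134 133 134 133 132 132 132 134 135 134]]
scene (np.float64(318.1974128602814), np.float64(237.64504705380855)) [-9.40501023 -0.14988069]
```

```bash
python3 - <<'E'
from h import *
manip.grip(.085)
psi=np.radians(100);_,z=quat(psi,np.radians(40)); p=manip.get_tcp_pos()
manip.line_to(p-z*.15,vel=.08); p=manip.get_tcp_pos()
manip.line_to(p+np.array([-.1,-.28,.08]),vel=.2)
manip.dwell(.3); print(manip.get_time(),manip.get_width(),manip.get_ft_force())
a=cam("side");b=cam("scene")
print(proj(a,[[.6023,.094,.046]]),proj(b,[[.6023,.094,.046]]))
x=np.hstack([cv2.resize(a["pixels"][195:245,272:322],(400,400),interpolation=2),cv2.resize(b["pixels"][215:265,295:345],(400,400),interpolation=2)]);cv2.imwrite("pics/rel.png",x[:,:,::-1])
save(a,"side_end.png")
E
```

```text
15.2917 0.08489669509348642 [-0.08732277 -0.27587482 -0.06120275]
[[297.50962901 224.84760695]] [[319.42874759 239.5753146 ]]
```

View pics/rel.png

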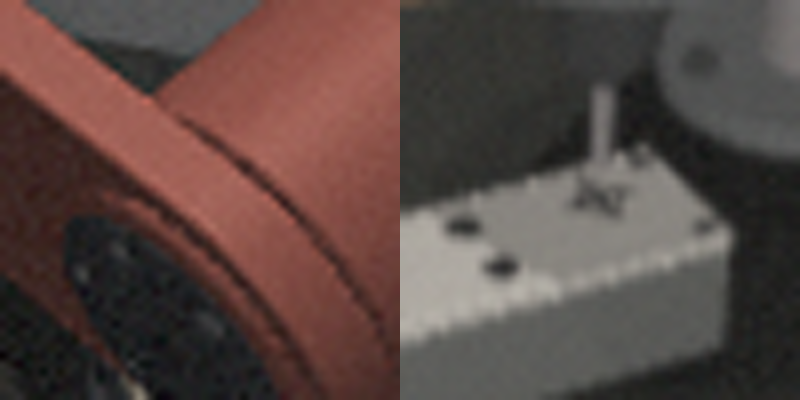

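View pics/side_end.png

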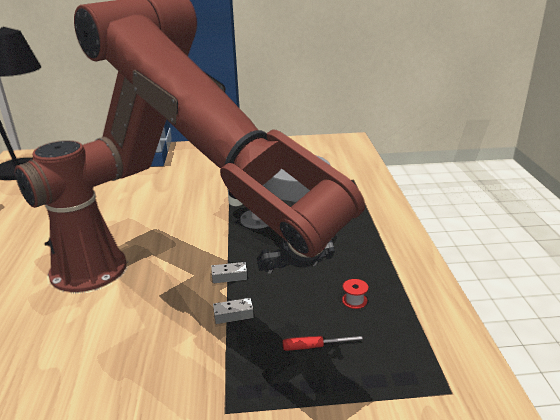

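Released. In the scene view the mark is at (319.6,239.4) against a prediction of (319.4,239.6), and the bystanders look unmoved, but the arm hides the mark in the side view. I'll return to the start joints and check from the side.

```bash
python3 - <<'E'
from h import *
manip.set_joints([-1.268,.217,1.613,0,1.311,-.112]); print(manip.get_time())
cs={n:cam(n) for n in("scene","side")}
B=bitaxis(cs,{"scene":(313,225,328,232),"side":(290,211,305,218)});print(B)
a,b=cs["side"],cs["scene"]
for n,c in cs.items():
    print(n,proj(c,[[*B,.046]]))
x=np.hstack([cv2.resize(a["pixels"][205:255,272:322],(400,400),interpolation=2),cv2.resize(b["pixels"][215:265,295:345],(400,400),interpolation=2)]);cv2.imwrite("pics/end2.png",x[:,:,::-1])
E
```

```text
17.325
scene (np.float64(319.74832962138083), np.float64(228.56792873051225)) [0.5948 0.0963 0.075 ]
side (np.float64(297.4550724637681), np.float64(214.6927536231884)) [0.6035 0.1043 0.075 ]
heights [0.08019684 0.08128381]
[0.6023688  0.09344336]
scene [[319.23465289 239.62130403]]
side [[297.55258894 224.94147053]]
```

View pics/end2.png

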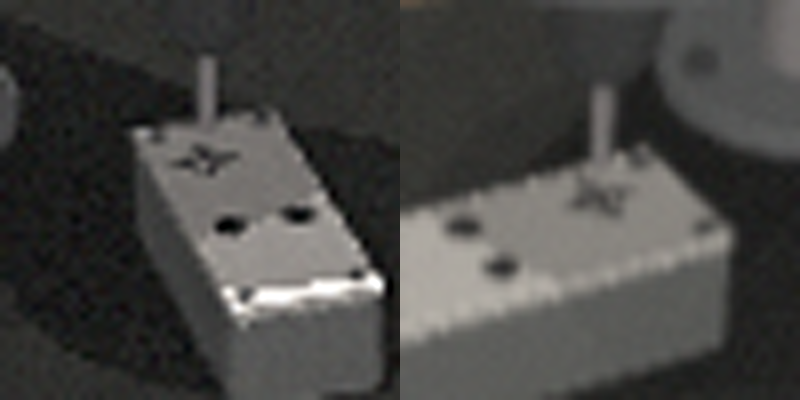

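Mark at side (297.3,224.6) and scene (319.6,239.4), against bit predictions of (297.6,224.9) and (319.2,239.6). The residual is about 1–2 mm, and the box is flat and released.

```bash
python3 -c "
from plant import manip
print(manip.hand_in())"
```

```text
the job is handed in; nothing more can be done
None
```

The job is handed in: the box lies flat under the drill with the scribed ring about 1–2 mm from the bit axis by my camera measurements, the arm is back at its start pose, the drill was not knowingly touched, and the bystanders look unmoved; the hand-in returned no verdict.

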